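# Make up two tackle kits at the bait-shop counter

### The arm

A 6-joint arm with a two-finger parallel gripper is mounted at the origin on the work surface. World frame = base frame: x ahead of the robot, y to its left, z up, the work surface at z = 0. Lengths are in mm, angles in rad, forces in N, time in s.
With the tool pointing down it reaches from about 350 to 775 mm from the base axis. Payload 7.3 kg.
Tool frame: the origin (TCP) lies on the front face of the gripper's body, between the roots of the fingers; the fingertips stand 66 mm ahead of it and the grasp point (between the pads) lies 47 mm ahead of it (bot.tip_extent is the distance from the TCP to the fingertips, in mm); z points along the fingers, y is the line along which they close (so a half turn about z gives the same grasp; the last joint's range is limited). The gripper opens to 92 mm and grips with 3 to 60 N. Pads are 19 mm wide; open, the fingers measure 130 mm over their backs; the gripper's body (75 mm by 190 mm) begins 47 mm behind the grasp point.
Start: joints at [1.2, 0.342, 1.524, -0, 1.275, -0.146], TCP at [117.01, 511.808, 292.241] pointing down, gripper open.
Joint ranges: [-2.53, 2.53], [-0.77, 2.02], [0.04, 2.7], [-1, 4.14], [0.28, 2.66], [-3.11, 3.11]. Speed limits (rad/s): [2.57, 2.57, 3.14, 3.14, 3.14, 3.14].

### API

Orientations are given as [roll, pitch, yaw] about the fixed x, y, z axes, in that order (R = Rz(yaw) Ry(pitch) Rx(roll)).
In Python, from plant import readout, viewer, order, bot gives the robot as it stands.
- The arm moves only by the shell command python3 -m creep 'ROWS'. ROWS is text: rows parted by semicolons, each of 7 numbers parted by spaces: the shift along the world's x, y, z in m, then the turn, a rotation vector about the world's x, y, z in rad, then the opening in per cent of the stroke, from 0 (shut) to 100 (fully open). A call has 1 to 8 rows; each row shifts and turns the commanded pose from where the row before left it; what a row does not reach is not made up. A row lasts 1/12 s, in which the tool goes at most 41.7 mm and 7.16 degrees, less where a joint would pass 70% of its speed; a pose out of reach is approached as far as the arm can. A call is refused whole if a number of a shift passes 0.0417 or a number of a turn 0.125, either way. A call with a gripper value outside its range is refused whole. The fingers move at their own pace and stop on an object; the grip force is fixed at half the most. Time passes only in rows, so rows that do not move let the fingers close. It gives the time, the measured TCP pose, the force, the opening and the grip force at its end, in the units of the state.
- readout.get_obs(): the state, without advancing time (a new reading comes with each control period).
- viewer.capture(name): name is "side" or "top"; returns the picture (420x560x3 uint8, red, green, blue); there is no depth.
- viewer.camera_info(name): a dict with "fx", "fy", "cx", "cy" (pixels), "D" ([k1, k2, p1, p2, k3] as OpenCV has them; the pictures are not rectified), "origin" and "rotation" of the camera in the world. Camera axes: x right, y up, looking along -z (the intrinsics and any distortion apply to the point x, -y, -z); pixel columns grow to the right and rows downward; lengths in mm; the calibration is good to about 2 mm. A picture is of the moment at which its call begins. camera_info takes no time and is no camera call.
- order.close_job(): hands the job in; it is judged then, once.
The state is a dict: "time": time; "joint_positions": joint angles; "dq": joint speeds; "tau": joint torques, N m; "tool_pos": TCP position; "tcp_rot": TCP orientation; "contact_force": force on the tool from outside, world axes, zero at the start; "moment": the same for the moment, N m; "grip_width": finger opening in mm; "finger_force": force on a finger pad.
Only numpy, scipy, OpenCV 4.12 (cv2) and the standard library are available. Lean on these libraries where they do the work, as an engineer would, in place of code of your own. Each camera call takes 0.05 s, during which the arm holds its last target. There are 200 camera calls.

### The job

Make up the two tackle kits on the shop counter. In the long tray stand the big bait tub in the widest bay, the line spool in the middle bay and the sea lead in the narrowest bay, each upright on the bay's floor; in the short tray lay the hook box flat on the floor, right way up, and stand the small bait pot upright on the middle of its lid. Leave the dip bottle and the pliers where they are.

Things in the scene. Friction and masses are not known exactly. Their poses are not given: they have to be found in the camera images.
- tub: Big bait tub: upright cylinder 62 mm in diameter and 58 mm tall, white body, black screw lid (top 18 mm) with a paper disc on top, about 150 g. Origin at the centre of its underside, z up.
- pot: Small bait pot: like the big tub but smaller, 44 mm in diameter and 46 mm tall, white body, black lid with a paper disc, about 60 g. Origin at the centre of its underside, z up.
- spool: Line spool standing on its flange, axis vertical: 54 mm in diameter, 40 mm tall, black flanges with green line between them, paper disc and dark hub on top, about 90 g; its sides may be gripped across the flanges as a plain cylinder. Origin at the centre of its underside, z along its axis, up.
- lead: Sea lead standing on its flat base: dark grey metal cylinder 32 mm in diameter with straight sides up to 44 mm, then a pointed nose to 60 mm and a tiny brass eye to 66 mm; about 350 g. Origin at the centre of its underside, z up.
- hook_box: Flat grey plastic hook box with a flat lid (a white label on it): 50 mm along its x, 76 mm along its y, 36 mm tall, about 120 g. Origin at the centre of its underside, z up.
- long_tray: Long open cardboard tray fixed to the counter: outside 98 mm along its x, 232 mm along its y; floor 4 mm thick, walls and dividers 4 mm thick with their tops 14 mm above the counter. Two dividers across make three bays in a row along y, each 90 mm inside along x: widest bay 84 mm long centred at y = +70 mm, middle bay 76 mm centred at y = -14 mm, narrowest bay 56 mm centred at y = -84 mm. Origin at the centre of its underside.
- short_tray: Short open cardboard tray without dividers, fixed to the counter: outside 88 mm along its x, 108 mm along its y, inside 80 mm by 100 mm; floor 4 mm thick, walls 4 mm thick with tops 14 mm above the counter. Origin at the centre of its underside.
- dip_bottle: Slim amber bottle, 36 mm in diameter, 92 mm tall, narrow black cap, standing loose among the stock; it stays. Origin at the centre of its underside.
- pliers: Pliers lying flat and loose among the stock, about 140 mm long along its x (black handles spread 54 mm wide at -x, steel jaws at +x), 12 mm high; they stay. Origin in the middle of the tool, on the counter.

How it is judged (in metres and radians):
At the end, for the whole second after the job is handed in: Tub, spool and lead stand upright (within 0.1 rad) on the floor of their own bays (widest, middle, narrowest) of the long tray; the hook box lies flat, lid up, on the floor of the short tray with the pot upright on its lid, centred within 15 mm along each side; all at rest (x of tub in the frame of long_tray between -0.016 and 0.016 m and y of tub in the frame of long_tray between 0.057 and 0.083 m and z of tub in the frame of long_tray between 0.001 and 0.008 m and angle between each of tub, spool, lead, hook_box, pot's own z axis and vertical below 0.1 rad and linear speed of each of tub, spool, lead, hook_box, pot below 0.02 m/s and angular speed of each of tub, spool, lead, hook_box, pot below 0.2 rad/s and x of spool in the frame of long_tray between -0.02 and 0.02 m and y of spool in the frame of long_tray between -0.027 and -0.001 m and z of spool in the frame of long_tray between 0.001 and 0.008 m and x of lead in the frame of long_tray between -0.031 and 0.031 m and y of lead in the frame of long_tray between -0.098 and -0.07 m and z of lead in the frame of long_tray between 0.001 and 0.008 m and x of hook_box in the frame of short_tray between -0.017 and 0.017 m and y of hook_box in the frame of short_tray between -0.014 and 0.014 m and z of hook_box in the frame of short_tray between 0.001 and 0.008 m and x of pot in the frame of hook_box between -0.015 and 0.015 m and y of pot in the frame of hook_box between -0.015 and 0.015 m and z of pot in the frame of hook_box between 0.033 and 0.04 m); the robot touches nothing.
It fails at once if the dip bottle is moved more than 25 mm or tipped over (distance of dip_bottle from where it was at the start of the episode above 0.025 m or angle between dip_bottle's own z axis and vertical above 0.5 rad).
It fails at once if the pliers are moved more than 25 mm (distance of pliers from where it was at the start of the episode above 0.025 m).
It also fails if it takes over 122 s, if anything falls off the work surface, if the arm or the gripper's body presses on something with over 40 N, if the wrist force passes 120 N, or if a joint passes its speed limit or range.

## Working session

There is one attempt and no reset: what is moved stays moved. The work goes in short steps, Python scripts to look and compute and a shell command to move; the robot and the scene stay as the last step left them, time stands still between calls to the robot, and variables do not carry over. Pictures are saved under pics/ and viewed, at most 14 in all, crops included, and the job is handed in when it is done.

```bash
ls; mkdir -p pics
python3 - <<'E'
from plant import readout, viewer, order, bot
import cv2
print(readout.get_obs())
for n in("top","side"):
    print(n,viewer.camera_info(n))
    cv2.imwrite(f"pics/{n}0.png",viewer.capture(n)[:,:,::-1])
E
```

```text
pics
{'time': 0.0, 'joint_positions': array([ 1.19999197e+00,  3.42720532e-01,  1.52497598e+00,  1.61351887e-05,
        1.27539919e+00, -1.45996470e-01]), 'dq': array([-2.62794342e-04, -7.80145372e-04, -5.79458205e-05,  4.60235012e-04,
       -1.05020876e-03, -9.51014750e-04]), 'tau': array([ 1.53106179e-03, -4.31235874e+01, -2.44218135e+01,  7.17500551e-02,
        5.58100606e-02, -1.22924225e-04]), 'tool_pos': array([116.89875612, 511.52194108, 291.56034557]), 'tcp_rot': array([-3.14010784e+00, -2.33926417e-04,  2.91677989e+00]), 'contact_force': array([ 0.00820282, -0.08773492, -0.06927483]), 'moment': array([ 0.02254785, -0.02262542, -0.01220024]), 'finger_force': 0.0, 'grip_width': 91.8691906718909}
top {'fx': 473.0581136518389, 'fy': 473.0581136518389, 'cx': 282.4024743665583, 'cy': 209.4614554099225, 'D': array([-0.10044188,  0.        ,  0.        ,  0.        ,  0.        ]), 'origin': array([ 473.92675849,   -3.04958227, 1295.45587763]), 'rotation': array([ 8.29499649e-02,  1.11722169e-03, -1.56917449e+00])}
side {'fx': 497.1280754673365, 'fy': 497.1280754673365, 'cx': 286.76918292282744, 'cy': 211.4985634230884, 'D': array([-0.15488971,  0.        ,  0.        ,  0.        ,  0.        ]), 'origin': array([408.07857437, 739.73876814, 808.89489446]), 'rotation': array([ 0.79209728, -0.01429769, -2.89359596])}
```

View pics/top0.png

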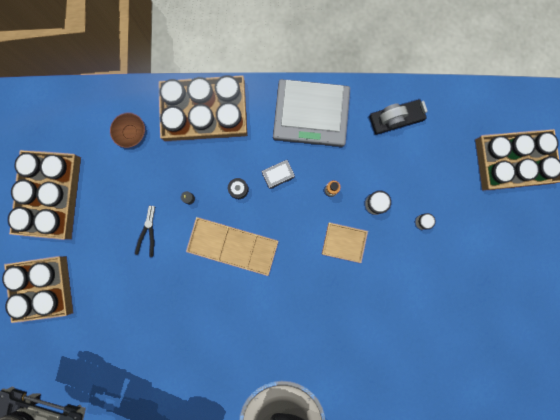

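View pics/side0.png

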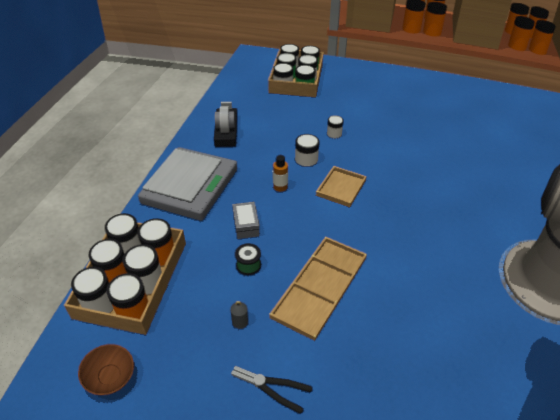

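```bash
cat > h.py <<'E'
import numpy as np,cv2
from scipy.spatial.transform import Rotation as R
from plant import viewer,readout
def cam(n):
    c=viewer.camera_info(n); K=np.array([[c['fx'],0,c['cx']],[0,c['fy'],c['cy']],[0,0,1]])
    return K,np.array(c['D']),np.array(c['origin']),R.from_euler('xyz',c['rotation']).as_matrix()
def back(n,px,z):
    K,D,o,r=cam(n); p=cv2.undistortPoints(np.array(px,float).reshape(-1,1,2),K,D)[:,0]
    d=np.c_[p[:,0],-p[:,1],-np.ones(len(p))]@r.T
    return o+d*((z-o[2])/d[:,2])[:,None]
def proj(n,P):
    K,D,o,r=cam(n); q=(np.array(P,float).reshape(-1,3)-o)@r; q=q*[1,-1,-1]
    return cv2.projectPoints(q,np.zeros(3),np.zeros(3),K,D)[0][:,0]
def grab(n,f):
    im=viewer.capture(n); cv2.imwrite(f,im[:,:,::-1]); return im
E
python3 - <<'E'
from h import *
im=cv2.imread('pics/top0.png')
cv2.imwrite('pics/c0.png',cv2.resize(im[155:285,130:450],None,fx=2.5,fy=2.5,interpolation=cv2.INTER_CUBIC))
hsv=cv2.cvtColor(im,cv2.COLOR_BGR2HSV); H,S,V=cv2.split(hsv)
def comps(m,t):
    n,l,st,c=cv2.connectedComponentsWithStats(m.astype('uint8'))
    for i in range(1,n):
        x,y,w,h,a=st[i]
        if a>12 and 130<x<450 and 155<y<285:
            ys,xs=np.where(l==i); r=cv2.minAreaRect(np.c_[xs,ys].astype(np.float32))
            print(t,c[i].round(2),st[i],[np.round(q,1) for q in r])
comps((S<70)&(V>150),'white')
comps((H>8)&(H<30)&(S>60)&(V>60),'tan')
comps(~((H>95)&(H<125)&(S>120)&(V>60)),'nonblue')
for n,p,z in(("tub",(378,203),58),("pot",(426,222),46)):print(n,back('top',p,z),)
print(back('side',(307,143),58),back('side',(335,121),46))
E
```

```text
white [277.75 173.04] [262 160  32  27 499] [array([277.7, 172.9]), array([18.2, 27.7]), np.float64(65.6)]
white [237.07 187.22] [231 181  13  13 121] [array([237., 187.]), array([12., 12.]), np.float64(90.0)]
white [379.66 201.33] [370 192  20  19 293] [array([379.5, 201.5]), array([18.4, 18.4]), np.float64(45.0)]
white [149.09 216.97] [144 206  10  22 117] [array([148.7, 216.3]), array([ 7.1, 21.6]), np.float64(8.1)]
white [427.31 220.75] [421 214  14  14 147] [array([427.5, 220.5]), array([12.7, 12.7]), np.float64(45.0)]
white [191.66 232.98] [186 217  16  36  50] [array([191.6, 234. ]), array([ 5.2, 36.8]), np.float64(22.4)]
white [364.35 235.27] [358 229  10  18  26] [array([364.7, 236.2]), array([18. ,  7.8]), np.float64(70.6)]
white [199.23 255.14] [189 252  21   7  22] [array([199., 255.]), array([20.9,  1. ]), np.float64(17.1)]
white [251.31 270.49] [235 266  34  10  35] [array([251.4, 270.5]), array([34. ,  1.7]), np.float64(14.6)]
tan [332.32 187.98] [326 181  14  14 106] [array([332.8, 187.4]), array([12.5, 13.4]), np.float64(26.6)]
tan [232.11 246.03] [ 187  218   91   5
[... 654 characters left out ...]
8] [array([377.5, 202.5]), array([23., 25.]), np.float64(90.0)]
nonblue [147.41 229.36] [135 205  20  52 367] [array([146.1, 230. ]), array([17.3, 50.9]), np.float64(6.3)]
nonblue [425.   221.18] [415 213  21  17 267] [array([425. , 221.4]), array([15.5, 20.1]), np.float64(74.1)]
nonblue [231.88 245.91] [ 186  217   93   59 3299] [array([231.8, 245.9]), array([87.1, 38. ]), np.float64(16.3)]
nonblue [344.46 242.19] [ 321  222   48   42 1419] [array([344.5, 242.2]), array([41.5, 34.3]), np.float64(12.3)]
tub [[ 594.29880012 -253.68267348   58.        ]]
pot [[ 544.81122322 -384.79054541   46.        ]]
[[ 595.53687538 -251.36691493   58.        ]] [[ 546.79395504 -384.73421277   46.        ]]
```

View pics/c0.png

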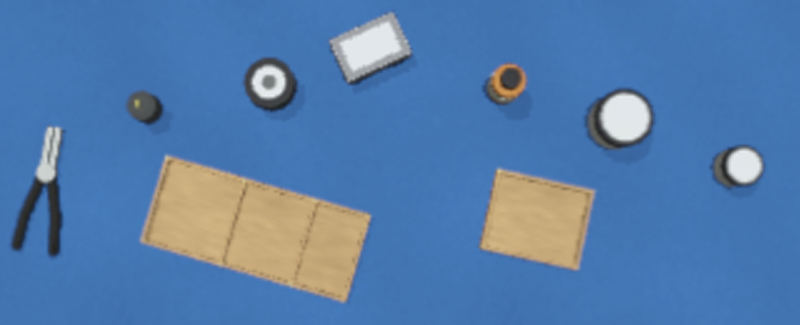

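The top view shows the widest bay on the left (+y) and the narrowest on the right. The items sit at tub (379,201), pot (427,221), spool (237,187), lead (187,197), box (278,174) and bottle (332,188). Next I refine the poses from both cameras.

Run:
```python
from h import *
T=lambda p,z:back('top',p,z)[0].round(1)
print('tub',T((379.6,201.4),58),'pot',T((427.4,220.7),46),'spool',T((237.07,187.15),40))
im=cv2.imread('pics/side0.png');H,S,V=cv2.split(cv2.cvtColor(im,cv2.COLOR_BGR2HSV))
n,l,st,c=cv2.connectedComponentsWithStats(((S<70)&(V>150)).astype('uint8'))
for i in range(1,n):
    if st[i][4]>25 and 225<c[i][0]<350 and 110<c[i][1]<320: print('side',c[i].round(1),st[i],[back('side',c[i],z)[0].round(1) for z in(58,46,40,36)])
# lead: silhouettes in both views
from scipy.optimize import minimize
L=lambda x,y:np.array([[x+r*np.cos(t),y+r*np.sin(t),z] for r,z in((16,0),(16,44),(2,62)) for t in np.linspace(0,6.28,24)])
ims={'top':cv2.imread('pics/top0.png'),'side':im}
for nme,box in(('top',(175,185,205,210)),('side',(222,295,258,335))):
    I=ims[nme];g=I.max(2);m=np.zeros(g.shape,'uint8');x0,y0,x1,y1=box
    m[y0:y1,x0:x1]=(g[y0:y1,x0:x1]<95)
    M=cv2.resize(m.astype('float32'),None,fx=1,fy=1)
    def f(p):
        r=np.zeros(g.shape,'uint8');h=cv2.convexHull(((proj(nme,L(*p)))*16).round().astype(np.int32))
        R8=cv2.fillConvexPoly(np.zeros(g.shape,'uint8'),h,255,cv2.LINE_AA,4)/255.
        return np.abs(R8-M).sum()
    r=min((minimize(f,s,method='Nelder-Mead',options=dict(initial_simplex=[s,[s[0]+6,s[1]],[s[0],s[1]+6]])) for s in([600,240],[606,236])),key=lambda q:q.fun)
    print('lead',nme,r.x.round(1),r.fun,m.sum())
def rect(cent,size,ang,z):
    b=cv2.boxPoints((cent,size,ang));P=back('top',b,z);e=[P[1]-P[0],P[2]-P[1]]
    k=int(np.linalg.norm(e[1])>np.linalg.norm(e[0]));d=e[k]*(1 if e[k][1]>0 else -1)
    print(P.mean(0).round(1),[np.linalg.norm(q).round(1) for q in e],'yaw of y',np.degrees(np.arctan2(-d[0],d[1])).round(1))
rect((231.9,245.95),(87.1,38),16.35,14);rect((344.4,242.2),(41.5,34.3),12.4,14)
rect((277.75,173.0),(18.2,27.7),65.6,36);rect((277.8,173.55),(20.3,29.1),65.2,36)
print('bottle',T((333.5,186),92),T((332.3,187.9),50))
```

```text
tub [ 598.6 -258.    58. ] pot [ 548.3 -388.7   46. ] spool [638.1 120.   40. ]
side [335.3 119.4] [329 116  13   8  78] [array([ 545.3, -374.9,   58. ]), array([ 547.5, -392.7,   46. ]), array([ 548.6, -401.6,   40. ]), array([ 549.3, -407.5,   36. ])]
side [307.  140.3] [298 135  19  12 182] [array([ 597.9, -262.3,   58. ]), array([ 601. , -278.3,   46. ]), array([ 602.5, -286.3,   40. ]), array([ 603.5, -291.7,   36. ])]
side [245.1 214. ] [236 204  19  21 307] [array([668.8,  29.9,  58. ]), array([672.9,  18.5,  46. ]), array([675. ,  12.9,  40. ]), array([676.4,   9.1,  36. ])]
side [247.2 252.6] [239 247  18  12 137] [array([631.9, 132.2,  58. ]), array([635.4, 122.5,  46. ]), array([637.2, 117.6,  40. ]), array([638.4, 114.4,  36. ])]
lead top [611.5 256.2] 68.47843137254901 109
lead side [610.9 255.2] 63.35686274509804 403
[481.3 135.6  14. ] [np.float64(103.0), np.float64(237.3)] yaw of y -16.2
[ 491.8 -169.6   14. ] [np.float64(92.9), np.float64(112.9)] yaw of y -12.4
[677.1  11.2  36. ] [np.float64(74.8), np.float64(49.5)] yaw of y 24.8
[675.6  11.   36. ] [np.float64(78.6), np.float64(55.2)] yaw of y 25.2
bottle [ 634.6 -132.6   92. ] [ 635.1 -133.9   50. ]
```

```bash
R='x'; 
python3 -m creep '0.023 -0.021 0 0 0 -0.038 100;0.023 -0.021 0 0 0 -0.038 100;0.023 -0.021 0 0 0 -0.038 100;0.023 -0.021 0 0 0 -0.038 100;0.023 -0.021 0 0 0 -0.038 100;0.023 -0.021 0 0 0 -0.038 100;0.023 -0.021 0 0 0 -0.038 100;0.023 -0.021 0 0 0 -0.038 100'
python3 -m creep '0.023 -0.021 0 0 0 -0.038 100;0.023 -0.021 0 0 0 -0.038 100;0.023 -0.021 0 0 0 -0.038 100;0.023 -0.021 0 0 0 -0.038 100;0.023 -0.021 0 0 0 -0.038 100;0.023 -0.021 0 0 0 -0.038 100;0.023 -0.021 0 0 0 -0.038 100;0.023 -0.021 0 0 0 -0.038 100'
python3 -m creep '0.023 -0.021 0 0 0 -0.038 100;0.023 -0.021 0 0 0 -0.038 100;0.023 -0.021 0 0 0 -0.038 100;0.023 -0.021 0 0 0 -0.038 100;0.023 -0.021 0 0 0 -0.038 100;0.023 -0.021 0 0 0 -0.038 100;0.023 -0.021 0 0 0 -0.038 100;0 0 0 0 0 0 100'
```

```text
time: 0.77
tool_pos: [301.8, 342.5, 292.1]
tcp_rot: [-3.141, -0.0, 2.611]
contact_force: [0.3, 0.7, -0.6]
grip_width: 91.9
finger_force: 0.0
time: 1.43
tool_pos: [485.8, 174.5, 291.9]
tcp_rot: [-3.141, -0.0, 2.307]
contact_force: [0.5, 1.0, -0.1]
grip_width: 91.9
finger_force: 0.0
time: 2.1
tool_pos: [648.7, 24.5, 290.5]
tcp_rot: [-3.141, 0.001, 2.037]
contact_force: [-1.8, 0.1, -0.3]
grip_width: 91.7
finger_force: 0.0
```

```bash
python3 -m creep '0.014 -0.007 -0.02 0 0 -0.015 100;0.0133 -0.0065 -0.03 0 0 -0.015 100;0 0 -0.04 0 0 0 100;0 0 -0.04 0 0 0 100;0 0 -0.03 0 0 0 100;0 0 -0.02 0 0 0 100;0 0 -0.02 0 0 0 100;0 0 0 0 0 0 100'
python3 -m creep '0 0 -0.0095 0 0 0 90;0 0 0 0 0 0 60;0 0 0 0 0 0 30;0 0 0 0 0 0 30;0 0 0 0 0 0 30;0 0 0 0 0 0 30;0 0 0 0 0 0 30;0 0 0 0 0 0 30'
```

```text
time: 2.77
tool_pos: [670.4, 15.8, 86.9]
tcp_rot: [-3.134, -0.005, 2.013]
contact_force: [-1.6, 0.1, 0.2]
grip_width: 91.7
finger_force: 0.0
time: 3.43
tool_pos: [673.7, 15.3, 83.5]
tcp_rot: [3.14, 0.001, 2.013]
contact_force: [1.1, 1.0, 2.7]
grip_width: 49.5
finger_force: 30.0
```

```bash
python3 -m creep '0 0 0.01 0 0 0 30;0 0 0.03 0 0 0 30;0 0 0.03 0 0 0 30;0 0 0.03 0 0 0 30;0 0 0.03 0 0 0 30;0 0 0.03 0 0 0 30;-0.01 -0.01 0 0 0 -0.05 30;-0.02 -0.02 0 0 0 -0.06 30'
python3 -m creep '-0.02 -0.02 0 0 0 -0.06 30;-0.02 -0.02 0 0 0 -0.06 30;-0.02 -0.02 0 0 0 -0.06 30;-0.02 -0.02 0 0 0 -0.06 30;-0.02 -0.02 0 0 0 -0.06 30;-0.02 -0.02 0 0 0 -0.06 30;-0.02 -0.02 0 0 0 -0.06 30;-0.01 -0.01 0 0 0 -0.06 30'
python3 -m creep '0 0 0 0 0 -0.05 30;0 0 0 0 0 -0.04 30;0 0 0 0 0 0 30'
```

```text
time: 4.1
tool_pos: [644.8, -13.3, 245.7]
tcp_rot: [3.136, 0.002, 1.903]
contact_force: [-2.1, -1.4, -1.2]
grip_width: 49.7
finger_force: 30.0
time: 4.77
tool_pos: [491.1, -166.3, 243.3]
tcp_rot: [-3.141, 0.001, 1.419]
contact_force: [0.3, -0.2, -1.8]
grip_width: 49.6
finger_force: 30.0
time: 5.02
tool_pos: [492.9, -165.0, 243.3]
tcp_rot: [3.141, 0.0, 1.33]
contact_force: [-0.1, 0.1, -1.6]
grip_width: 49.7
finger_force: 30.0
```

```bash
python3 -m creep '0 0 -0.015 0 0 0.02 30;0 0 -0.03 0 0 0 30;0 0 -0.03 0 0 0 30;0 0 -0.03 0 0 0 30;0 0 -0.02 0 0 0 30;0 0 -0.01 0 0 0 30;0 0 0 0 0 0 30'
python3 - <<'E'
from h import *
im=grab('side','pics/s1.png')
cv2.imwrite('pics/s1c.png',cv2.resize(im[110:240,260:440,::-1],None,fx=3,fy=3,interpolation=cv2.INTER_CUBIC))
E
```

```text
time: 5.6
tool_pos: [492.4, -164.1, 106.0]
tcp_rot: [-3.138, -0.001, 1.354]
contact_force: [0.7, 0.5, -1.2]
grip_width: 49.7
finger_force: 30.0
```

View pics/s1c.png

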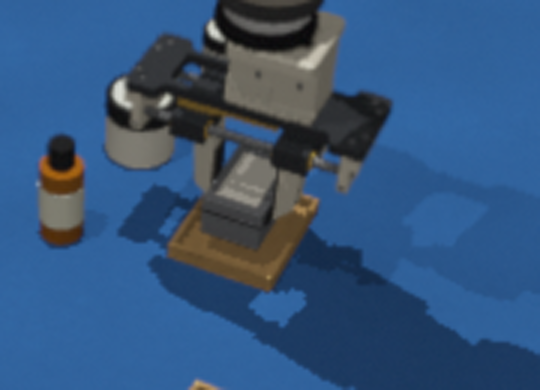

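The box hangs between the fingers, aligned with the short tray: its near lower edge is at about (205–262, 225–245) in the crop, inside the rim. Next I lower it.

```bash
python3 -m creep '0 -0.0005 -0.006 0 0 0 30;0 0 -0.006 0 0 0 30;0 0 -0.004 0 0 0 30;0 0 -0.002 0 0 0 30;0 0 -0.001 0 0 0 30;0 0 0 0 0 0 30'
```

```text
time: 6.15
tool_pos: [493.3, -165.2, 88.8]
tcp_rot: [3.141, 0.0, 1.353]
contact_force: [-0.5, -0.1, -1.2]
grip_width: 49.5
finger_force: 30.0
```

```bash
python3 -m creep '0 0 -0.0012 0 0 0 30;0 0 -0.0005 0 0 0 30;0 0 0 0 0 0 55;0 0 0 0 0 0 70;0 0 0 0 0 0 85;0 0 0 0 0 0 85;0 0 0.01 0 0 0 85;0 0 0.02 0 0 0 85'
python3 -m creep '0 0 0.03 0 0 0 85;0 0 0.03 0 0 0 85;0.003 -0.01 0.02 0 0 0 85;0.007 -0.03 0 0 0 0 85;0.007 -0.03 0 0 0 0 85;0.007 -0.03 0 0 0 0 85;0.007 -0.03 0 0 0 0 85;0.007 -0.03 0 0 0 0 85'
python3 -m creep '0.007 -0.03 0 0 0 0 85;0.007 -0.03 0 0 0 0 85;0.003 -0.005 0 0 0 0 85;0 0 0 0 0 0 85;0 0 0 0 0 0 85'
python3 - <<'E'
from h import *
im=grab('top','pics/t2.png')
cv2.imwrite('pics/t2c.png',cv2.resize(im[170:290,300:450,::-1],None,fx=4,fy=4,interpolation=cv2.INTER_CUBIC))
E
```

```text
time: 6.82
tool_pos: [492.2, -164.7, 116.0]
tcp_rot: [-3.137, -0.001, 1.353]
contact_force: [-0.2, 0.4, 0.8]
grip_width: 76.6
finger_force: 0.0
time: 7.48
tool_pos: [531.4, -326.6, 198.0]
tcp_rot: [3.141, 0.0, 1.353]
contact_force: [0.7, 0.6, -0.4]
grip_width: 78.3
finger_force: 0.0
time: 7.9
tool_pos: [548.0, -389.6, 197.0]
tcp_rot: [-3.141, -0.001, 1.353]
contact_force: [-0.2, 0.1, -0.3]
grip_width: 77.9
finger_force: 0.0
```

View pics/t2c.png

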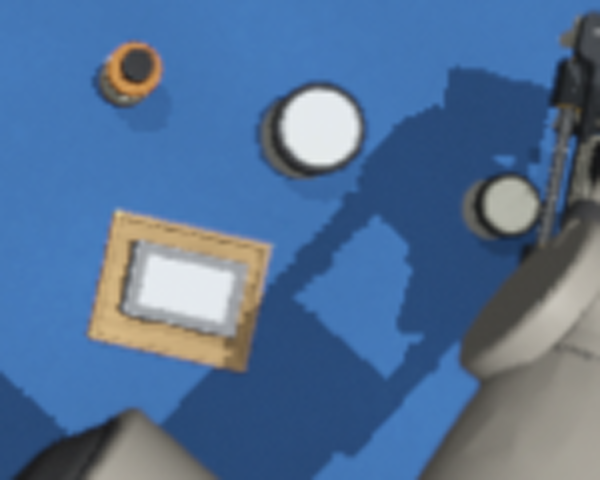

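The hook box lies flat inside the short tray, with its label centre at about (347.7,241.7) px. The pot is still standing at (427,221) and the gripper is coming in beside it. I check the projections next.

Run:
```python
from h import *
print(proj('top',[[548,-390,197],[548,-390,131],[548,-390,46],[548,-390,250]]))
im=cv2.imread('pics/t2.png');H,S,V=cv2.split(cv2.cvtColor(im,cv2.COLOR_BGR2HSV))
n,l,st,c=cv2.connectedComponentsWithStats(((S<60)&(V>150)).astype('uint8'))
for i in range(1,n):
    if st[i][4]>60 and 325<c[i][0]<435 and 190<c[i][1]<255:
        ys,xs=np.where(l==i); print(c[i].round(1),st[i][4],cv2.minAreaRect(np.c_[xs,ys].astype(np.float32)),back('top',c[i],40)[0].round(1))
```

```text
[[447.24775114 217.01115228]
 [438.19257116 218.78867018]
 [427.888364   220.80719928]
 [455.30889329 215.42582856]]
[379.7 201.3] 293 ((379.5000305175781, 201.50001525878906), (18.384775161743164, 18.384777069091797), 45.0) [ 600.5 -261.9   40. ]
[427.3 220.7] 116 ((427.25006103515625, 220.75003051757812), (11.31370735168457, 10.60660171508789), 45.0) [ 548.5 -390.2   40. ]
[346.3 241.5] 520 ((346.38238525390625, 241.5294189453125), (28.309429168701172, 18.439088821411133), 12.528807640075684) [ 493.2 -171.1   40. ]
```

```bash
python3 -m creep '0 0 -0.02 0 0 0 85;0 0 -0.03 0 0 0 85;0 0 -0.03 0 0 0 85;0 0 -0.02 0 0 0 85;0 0 -0.01 0 0 0 85;0 0 -0.006 0 0 0 85;0 0 0 0 0 0 85'
python3 -m creep '0 0 0 0 0 0 60;0 0 0 0 0 0 30;0 0 0 0 0 0 30;0 0 0 0 0 0 30;0 0 0 0 0 0 30;0 0 0 0 0 0 30;0 0 0 0 0 0 30'
```

```text
time: 8.53
tool_pos: [548.3, -389.2, 80.7]
tcp_rot: [-3.141, -0.001, 1.354]
contact_force: [0.8, -0.8, 0.3]
grip_width: 78.1
finger_force: 0.0
time: 9.12
tool_pos: [548.4, -390.3, 81.5]
tcp_rot: [3.141, 0.0, 1.353]
contact_force: [-1.7, -0.4, 2.9]
grip_width: 43.0
finger_force: 30.0
```

```bash
python3 -m creep '0 0 0.01 0 0 0 30;0 0 0.03 0 0 0 30;0 0 0.03 0 0 0 30;0 0 0.02 0 0 0 30;0 0 0.01 0 0 0 30;-0.005 0.02 0 0 0 0 30;-0.007 0.028 0 0 0 0 30;-0.007 0.028 0 0 0 0 30'
python3 -m creep '-0.007 0.028 0 0 0 0 30;-0.007 0.028 0 0 0 0 30;-0.007 0.028 0 0 0 0 30;-0.007 0.028 0 0 0 0 30;-0.005 0.02 0 0 0 0 30;-0.0035 0.012 0 0 0 0 30;0 0 0 0 0 0 30;0 0 0 0 0 0 30'
python3 -m creep '0 0 -0.02 0 0 0 30;0 0 -0.02 0 0 0 30;0 0 -0.01 0 0 0 30;0 0 -0.003 0 0 0 30;0 0 0 0 0 0 30'
```

```text
time: 9.78
tool_pos: [528.5, -313.6, 180.6]
tcp_rot: [-3.141, -0.0, 1.351]
contact_force: [1.0, -0.7, 0.2]
grip_width: 43.2
finger_force: 30.0
time: 10.45
tool_pos: [493.1, -170.4, 181.2]
tcp_rot: [3.141, 0.0, 1.354]
contact_force: [0.3, -1.2, -0.9]
grip_width: 43.2
finger_force: 30.0
time: 10.87
tool_pos: [492.7, -170.9, 127.3]
tcp_rot: [-3.14, -0.0, 1.352]
contact_force: [-0.7, 0.5, -0.0]
grip_width: 43.5
finger_force: 30.0
```

```bash
python3 -m creep '0 0 -0.002 0 0 0 30;0 0 -0.002 0 0 0 30;0 0 -0.001 0 0 0 30;0 0 0 0 0 0 30;0 0 0 0 0 0 30'
python3 -m creep '0 0 -0.0005 0 0 0 30;0 0 0 0 0 0 30;0 0 -0.0005 0 0 0 30;0 0 0 0 0 0 30'
```

```text
time: 11.28
tool_pos: [493.0, -170.2, 123.4]
tcp_rot: [3.141, 0.0, 1.353]
contact_force: [-0.6, -0.6, -0.3]
grip_width: 43.1
finger_force: 30.0
time: 11.62
tool_pos: [492.8, -170.1, 122.0]
tcp_rot: [3.142, 0.0, 1.353]
contact_force: [-0.4, 0.1, -0.9]
grip_width: 43.1
finger_force: 30.0
```

```bash
python3 -m creep '0 0 -0.0007 0 0 0 30;0 0 0 0 0 0 30;0 0 0 0 0 0 50;0 0 0 0 0 0 65;0 0 0 0 0 0 80;0 0 0 0 0 0 80;0 0 0.01 0 0 0 80;0 0 0.03 0 0 0 80'
python3 -m creep '0 0 0.03 0 0 0 100;0 0 0.01 0 0 0 100;0.01 -0.009 0 0 0 0 100;0.02 -0.017 0 0 0 0 100;0.02 -0.017 0 0 0 0 100;0.02 -0.017 0 0 0 0 100;0.02 -0.017 0 0 0 0 100;0.013 -0.0115 0 0 0 0 100'
python3 -m creep '0 0 0 0 0 0 100;0 0 0 0 0 0 100'
python3 - <<'E'
from h import *
im=grab('side','pics/s3.png')
cv2.imwrite('pics/s3c.png',cv2.resize(im[90:240,240:440,::-1],None,fx=3,fy=3,interpolation=cv2.INTER_CUBIC))
E
```

```text
time: 12.28
tool_pos: [490.9, -169.3, 158.9]
tcp_rot: [-3.134, -0.002, 1.353]
contact_force: [-0.9, -0.0, -0.3]
grip_width: 72.1
finger_force: 0.0
time: 12.95
tool_pos: [597.1, -260.1, 201.5]
tcp_rot: [3.141, 0.0, 1.352]
contact_force: [0.1, -0.3, 0.2]
grip_width: 91.9
finger_force: 0.0
time: 13.12
tool_pos: [595.7, -258.9, 200.8]
tcp_rot: [-3.141, -0.0, 1.352]
contact_force: [-0.1, 0.6, 0.4]
grip_width: 91.8
finger_force: 0.0
```

View pics/s3c.png

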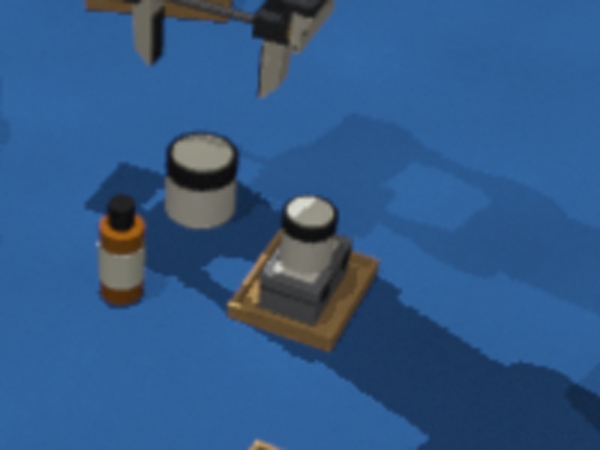

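The pot stands upright on the middle of the box lid (crop 308,225). The tub is under the open gripper at (200,180). Next I grip the tub.

```bash
python3 -m creep '0.0025 -0.0005 -0.02 0 0 0 100;0 0 -0.03 0 0 0 100;0 0 -0.03 0 0 0 100;0 0 -0.02 0 0 0 100;0 0 -0.01 0 0 0 100;0 0 -0.004 0 0 0 100;0 0 0 0 0 0 100'
python3 -m creep '0 0 0 0 0 0 75;0 0 0 0 0 0 50;0 0 0 0 0 0 50;0 0 0 0 0 0 50;0 0 0 0 0 0 50;0 0 0 0 0 0 50'
```

```text
time: 13.75
tool_pos: [598.0, -258.8, 87.4]
tcp_rot: [-3.141, -0.0, 1.353]
contact_force: [0.1, 0.2, 0.0]
grip_width: 91.5
finger_force: 0.0
time: 14.25
tool_pos: [598.4, -259.3, 88.0]
tcp_rot: [3.141, 0.0, 1.353]
contact_force: [-0.5, -0.2, 2.8]
grip_width: 61.3
finger_force: 30.0
```

```bash
python3 -m creep '0 0 0.01 0 0 0 50;0 0 0.03 0 0 0 50;0 0 0.03 0 0 0 50;0 0 0.03 0 0 0 50;0 0 0.025 0 0 0 50;0 0 0.01 0 0 0 50;0 0.01 0 0 0 0 50;-0.006 0.02 0 0 0 0 50'
python3 -m creep '-0.006 0.029 0 0 0 -0.007 50;-0.006 0.029 0 0 0 -0.007 50;-0.006 0.029 0 0 0 -0.007 50;-0.006 0.029 0 0 0 -0.007 50;-0.006 0.029 0 0 0 -0.007 50;-0.006 0.029 0 0 0 -0.007 50;-0.006 0.029 0 0 0 -0.007 50;-0.006 0.029 0 0 0 -0.007 50'
python3 -m creep '-0.006 0.029 0 0 0 -0.007 50;-0.006 0.029 0 0 0 -0.007 50;-0.006 0.029 0 0 0 0 50;-0.006 0.029 0 0 0 0 50;-0.006 0.029 0 0 0 0 50;-0.006 0.029 0 0 0 0 50;-0.006 0.02 0 0 0 0 50;0 0 0 0 0 0 50'
python3 -m creep '0 0 0 0 0 0 50'
```

```text
time: 14.92
tool_pos: [592.4, -230.1, 221.6]
tcp_rot: [3.141, 0.001, 1.351]
contact_force: [0.1, 1.3, -2.3]
grip_width: 61.5
finger_force: 30.0
time: 15.58
tool_pos: [542.5, 4.9, 220.3]
tcp_rot: [-3.138, 0.0, 1.297]
contact_force: [1.1, 0.5, -2.1]
grip_width: 61.2
finger_force: 30.0
time: 16.25
tool_pos: [499.6, 200.5, 220.3]
tcp_rot: [-3.137, 0.001, 1.287]
contact_force: [-0.9, -0.0, -1.4]
grip_width: 61.2
finger_force: 30.0
time: 16.33
tool_pos: [500.7, 197.9, 220.6]
tcp_rot: [-3.139, 0.002, 1.286]
contact_force: [0.5, -0.4, -1.7]
grip_width: 61.6
finger_force: 30.0
```

```bash
python3 -m creep '0 0.0045 -0.02 0 0 0 50;0 0 -0.03 0 0 0 50;0 0 -0.03 0 0 0 50;0 0 -0.025 0 0 0 50;0 0 -0.013 0 0 0 50;0 0 -0.005 0 0 0 50;0 0 0 0 0 0 50;0 0 0 0 0 0 50'
python3 - <<'E'
from h import *
im=grab('side','pics/s4.png')
cv2.imwrite('pics/s4c.png',cv2.resize(im[220:350,230:430,::-1],None,fx=3,fy=3,interpolation=cv2.INTER_CUBIC))
E
```

```text
time: 17.0
tool_pos: [502.6, 200.8, 99.5]
tcp_rot: [3.141, 0.0, 1.282]
contact_force: [0.5, 0.2, -0.6]
grip_width: 61.2
finger_force: 30.0
```

View pics/s4c.png

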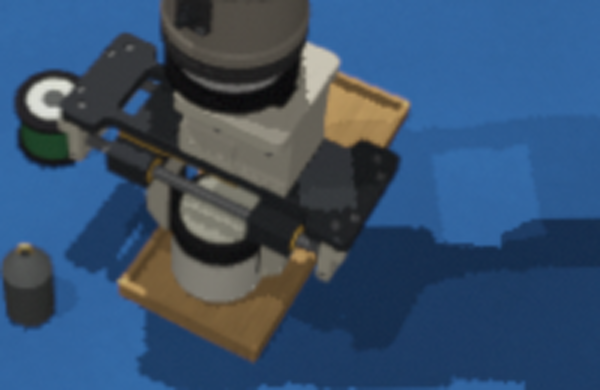

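The tub is held just above the floor of the widest bay (crop 215,265), clear of the rim. Next I set it down.

```bash
python3 -m creep '-0.001 0.0015 -0.003 0 0 0 50;0 0 -0.002 0 0 0 50;0 0 -0.001 0 0 0 50;0 0 0 0 0 0 50'
python3 -m creep '0 0 -0.0005 0 0 0 50;0 0 0 0 0 0 50;0 0 -0.0005 0 0 0 50;0 0 0 0 0 0 50'
```

```text
time: 17.38
tool_pos: [501.3, 202.9, 93.5]
tcp_rot: [3.141, -0.0, 1.283]
contact_force: [0.3, -0.1, -0.9]
grip_width: 61.4
finger_force: 30.0
time: 17.72
tool_pos: [501.3, 202.8, 92.3]
tcp_rot: [3.141, -0.0, 1.283]
contact_force: [0.3, 0.3, -1.6]
grip_width: 60.8
finger_force: 30.0
```

```bash
python3 -m creep '0 0 -0.0005 0 0 0 50;0 0 0 0 0 0 75;0 0 0 0 0 0 85;0 0 0 0 0 0 90;0 0 0 0 0 0 90;0 0 0.01 0 0 0 90;0 0 0.03 0 0 0 90;0 0 0.03 0 0 0 90'
python3 -m creep '0 0 0.02 0 0 0 80;0.005 0.002 0.01 0 0 0 70;0.02 0.01 0 0 0 0 70;0.025 0.012 0 0 0 0 70;0.025 0.012 0 0 0 0 70;0.025 0.012 0 0 0 0 70;0.01 0.005 0 0 0 0 70;0 0 0 0 0 0 70'
python3 -m creep '0 0 0 0 0 0 70;0 0 0 0 0 0 70'
```

```text
time: 18.38
tool_pos: [500.6, 202.6, 162.2]
tcp_rot: [-3.139, 0.002, 1.283]
contact_force: [0.7, -0.4, 0.3]
grip_width: 82.7
finger_force: 0.0
time: 19.05
tool_pos: [613.0, 256.6, 192.1]
tcp_rot: [3.14, -0.001, 1.283]
contact_force: [-0.9, -0.3, 0.6]
grip_width: 64.3
finger_force: 0.0
time: 19.22
tool_pos: [610.5, 255.5, 192.0]
tcp_rot: [-3.141, 0.001, 1.283]
contact_force: [-0.6, -0.2, 0.4]
grip_width: 64.2
finger_force: 0.0
```

```bash
python3 -m creep '0.0005 0 -0.02 0 0 0 70;0 0 -0.03 0 0 0 70;0 0 -0.025 0 0 0 70;0 0 -0.02 0 0 0 70;0 0 -0.01 0 0 0 70;0 0 -0.002 0 0 0 70;0 0 0 0 0 0 70'
python3 -m creep '0 0 0 0 0 0 45;0 0 0 0 0 0 20;0 0 0 0 0 0 20;0 0 0 0 0 0 20;0 0 0 0 0 0 20;0 0 0 0 0 0 20;0 0 0 0 0 0 20'
```

```text
time: 19.8
tool_pos: [611.6, 255.7, 85.2]
tcp_rot: [-3.141, 0.0, 1.283]
contact_force: [-0.3, -0.3, -0.7]
grip_width: 64.7
finger_force: 0.0
time: 20.38
tool_pos: [611.8, 255.9, 85.3]
tcp_rot: [3.141, -0.0, 1.283]
contact_force: [-1.7, 0.1, 4.0]
grip_width: 31.1
finger_force: 30.0
```

```bash
python3 -m creep '0 0 0.01 0 0 0 20;0 0 0.03 0 0 0 20;0 0 0.03 0 0 0 20;0 0 0.03 0 0 0 20;0 0 0.015 0 0 0 20;0 0 0 0 0 0 20;-0.007 -0.01 0 0 0 0 20;-0.015 -0.02 0 0 0 0 20'
python3 -m creep '-0.017 -0.022 0 0 0 0 20;-0.017 -0.022 0 0 0 0 20;-0.017 -0.022 0 0 0 0 20;-0.017 -0.022 0 0 0 0 20;-0.017 -0.022 0 0 0 0 20;-0.017 -0.022 0 0 0 0 20;-0.015 -0.02 0 0 0 0 20;-0.012 -0.016 0 0 0 0 20'
python3 -m creep '-0.003 -0.003 0 0 0 0 20;0 0 0 0 0 0 20;0 0 0 0 0 0 20'
```

```text
time: 21.05
tool_pos: [589.8, 226.8, 198.4]
tcp_rot: [-3.141, -0.0, 1.284]
contact_force: [-1.1, -1.0, -3.0]
grip_width: 31.3
finger_force: 30.0
time: 21.72
tool_pos: [458.6, 56.6, 198.6]
tcp_rot: [-3.139, 0.001, 1.282]
contact_force: [0.7, -0.8, -2.4]
grip_width: 31.4
finger_force: 30.0
time: 21.97
tool_pos: [458.1, 55.1, 199.5]
tcp_rot: [-3.141, -0.0, 1.282]
contact_force: [0.4, -0.5, -2.5]
grip_width: 31.2
finger_force: 30.0
```

```bash
python3 -m creep '0 0 -0.02 0 0 0 20;0 0 -0.03 0 0 0 20;0 0 -0.025 0 0 0 20;0 0 -0.02 0 0 0 20;0 0 -0.008 0 0 0 20;0 0 -0.002 0 0 0 20;0 0 0 0 0 0 20;0 0 0 0 0 0 20'
python3 -m creep '0 0 -0.002 0 0 0 20;0 0 -0.001 0 0 0 20;0 0 0 0 0 0 20'
```

```text
time: 22.63
tool_pos: [458.7, 55.1, 95.6]
tcp_rot: [3.14, -0.0, 1.283]
contact_force: [-0.0, -0.2, -1.7]
grip_width: 31.4
finger_force: 30.0
time: 22.88
tool_pos: [458.1, 54.8, 92.3]
tcp_rot: [3.14, -0.0, 1.283]
contact_force: [-0.8, 0.8, -2.9]
grip_width: 31.4
finger_force: 30.0
```

```bash
python3 -m creep '0 0 -0.0015 0 0 0 20;0 0 -0.001 0 0 0 20;0 0 0 0 0 0 20;0 0 0 0 0 0 20'
python3 -m creep '0 0 -0.0007 0 0 0 20;0 0 0 0 0 0 20;0 0 0 0 0 0 20'
```

```text
time: 23.22
tool_pos: [457.8, 54.8, 89.3]
tcp_rot: [3.142, 0.0, 1.283]
contact_force: [-0.5, 0.0, -2.4]
grip_width: 31.4
finger_force: 30.0
time: 23.47
tool_pos: [457.8, 54.8, 89.2]
tcp_rot: [3.141, -0.0, 1.283]
contact_force: [-3.2, 0.1, 6.0]
grip_width: 31.2
finger_force: 30.0
```

```bash
python3 -m creep '0 0 0 0 0 0 45;0 0 0 0 0 0 60;0 0 0 0 0 0 70;0 0 0 0 0 0 70;0 0 0.01 0 0 0 70;0 0 0.03 0 0 0 70;0 0 0.03 0 0 0 80;0 0 0.03 0 0 0 90'
python3 -m creep '0.01 0.004 0 0 0 0 90;0.025 0.009 0 0 0 0 90;0.025 0.009 0 0 0 0 90;0.025 0.009 0 0 0 0 90;0.025 0.009 0 0 0 0 90;0.025 0.009 0 0 0 0 90;0.025 0.009 0 0 0 0 90;0.015 0.005 0 0 0 0 90'
python3 -m creep '0.005 0.001 0 0 0 0 90;0 0 0 0 0 0 90;0 0 0 0 0 0 90'
```

```text
time: 24.13
tool_pos: [457.5, 54.8, 189.6]
tcp_rot: [-3.141, 0.0, 1.283]
contact_force: [0.3, -0.9, -0.5]
grip_width: 73.7
finger_force: 0.0
time: 24.8
tool_pos: [634.7, 118.7, 188.2]
tcp_rot: [3.141, -0.0, 1.283]
contact_force: [-0.1, -0.6, 0.2]
grip_width: 82.3
finger_force: 0.0
time: 25.05
tool_pos: [637.0, 118.6, 188.1]
tcp_rot: [-3.14, 0.001, 1.283]
contact_force: [-1.1, 0.5, 0.8]
grip_width: 82.8
finger_force: 0.0
```

Run:
```python
from h import *
im=grab('side','pics/s5.png')
cv2.imwrite('pics/s5c.png',cv2.resize(im[180:350,210:410,::-1],None,fx=3,fy=3,interpolation=cv2.INTER_CUBIC))
```

```text
(no output)
```

View pics/s5c.png

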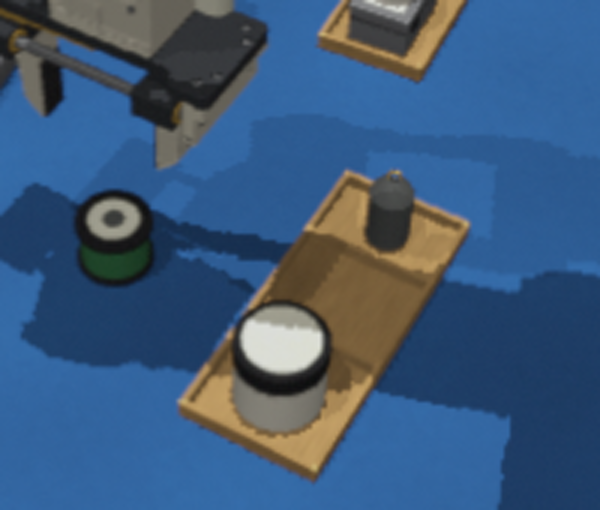

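The lead stands in the narrowest bay (crop 390,210) and the tub in the widest (280,365). The spool is untouched at (113,235), so I grip it now.

```bash
python3 -m creep '0.001 0.0005 -0.02 0 0 0 90;0 0 -0.03 0 0 0 90;0 0 -0.03 0 0 0 90;0 0 -0.017 0 0 0 90;0 0 -0.008 0 0 0 90;0 0 -0.0025 0 0 0 90;0 0 0 0 0 0 90'
python3 -m creep '0 0 0 0 0 0 65;0 0 0 0 0 0 40;0 0 0 0 0 0 40;0 0 0 0 0 0 40;0 0 0 0 0 0 40;0 0 0 0 0 0 40;0 0 0 0 0 0 40'
```

```text
time: 25.68
tool_pos: [638.7, 119.1, 81.6]
tcp_rot: [3.141, -0.0, 1.283]
contact_force: [0.8, -0.8, -0.2]
grip_width: 82.8
finger_force: 0.0
time: 26.27
tool_pos: [638.9, 119.4, 81.7]
tcp_rot: [3.141, -0.0, 1.283]
contact_force: [-0.4, -0.6, 4.8]
grip_width: 53.4
finger_force: 30.0
```

```bash
python3 -m creep '0 0 0.01 0 0 0 40;0 0 0.03 0 0 0 40;0 0 0.03 0 0 0 40;0 0 0.03 0 0 0 40;0 0 0.01 0 0 0 40;-0.01 0 0 0 0 0 40;-0.02 0.0005 0 0 0 0 40;-0.025 0.0005 0 0 0 0 40'
python3 -m creep '-0.025 0.0005 0 0 0 0 40;-0.025 0.0005 0 0 0 0 40;-0.025 0.0005 0 0 0 0 40;-0.02 0.0005 0 0 0 0 40;-0.012 0 0 0 0 0 40;0 0 0 0 0 0 40;0 0 0 0 0 0 40'
```

```text
time: 26.93
tool_pos: [583.7, 120.1, 190.7]
tcp_rot: [3.141, -0.0, 1.282]
contact_force: [-0.9, -1.2, -0.2]
grip_width: 53.4
finger_force: 30.0
time: 27.52
tool_pos: [476.9, 122.3, 191.3]
tcp_rot: [3.141, -0.0, 1.283]
contact_force: [-0.2, -0.2, -0.7]
grip_width: 53.3
finger_force: 30.0
```

```bash
python3 -m creep '0.0005 0 -0.02 0 0 0 40;0 0 -0.03 0 0 0 40;0 0 -0.025 0 0 0 40;0 0 -0.015 0 0 0 40;0 0 -0.008 0 0 0 40;0 0 -0.003 0 0 0 40;0 0 0 0 0 0 40;0 0 0 0 0 0 40'
python3 -m creep '0 0 -0.0015 0 0 0 40;0 0 -0.0005 0 0 0 40;0 0 0 0 0 0 40;0 0 0 0 0 0 40'
```

```text
time: 28.18
tool_pos: [478.2, 122.4, 90.8]
tcp_rot: [3.14, -0.001, 1.283]
contact_force: [0.9, 1.0, -0.3]
grip_width: 53.7
finger_force: 30.0
time: 28.52
tool_pos: [477.5, 122.4, 88.6]
tcp_rot: [3.141, -0.0, 1.283]
contact_force: [0.2, 0.7, -1.7]
grip_width: 53.6
finger_force: 30.0
```

```bash
python3 -m creep '0 0 -0.0015 0 0 0 40;0 0 -0.001 0 0 0 40;0 0 0 0 0 0 40;0 0 0 0 0 0 40'
python3 -m creep '0 0 -0.0005 0 0 0 40;0 0 0 0 0 0 40;0 0 0 0 0 0 40'
```

```text
time: 28.85
tool_pos: [477.4, 122.3, 85.7]
tcp_rot: [3.141, -0.0, 1.283]
contact_force: [-0.8, -0.7, 1.4]
grip_width: 53.3
finger_force: 30.0
time: 29.1
tool_pos: [477.4, 122.3, 85.7]
tcp_rot: [3.141, -0.0, 1.283]
contact_force: [-1.0, -0.4, 7.1]
grip_width: 53.6
finger_force: 30.0
```

Seated. I release, retreat up and out to the side, and look.

```bash
python3 -m creep '0 0 0 0 0 0 65;0 0 0 0 0 0 80;0 0 0 0 0 0 90;0 0 0 0 0 0 90;0 0 0.01 0 0 0 90;0 0 0.03 0 0 0 90;0 0 0.03 0 0 0 90;0 0 0.03 0 0 0 90'
python3 -m creep '0 0 0.03 0 0 0 90;0 0.03 0.03 0 0 0 90;-0.02 0.03 0.02 0 0 0 90;-0.02 0.03 0 0 0 0 90;-0.02 0.03 0 0 0 0 90;-0.02 0.03 0 0 0 0 90;-0.02 0.03 0 0 0 0 90;-0.02 0.03 0 0 0 0 90'
python3 -m creep '-0.02 0.03 0 0 0 0 90;-0.02 0.03 0 0 0 0 90;-0.02 0.03 0 0 0 0 90;-0.02 0.03 0 0 0 0 90;-0.02 0.03 0 0 0 0 90;-0.02 0.03 0 0 0 0 90;0 0 0 0 0 0 90;0 0 0 0 0 0 90'
python3 - <<'E'
from h import *
im=grab('top','pics/t6.png'); grab('side','pics/s6.png')
cv2.imwrite('pics/t6c.png',cv2.resize(im[155:285,130:450,::-1],None,fx=2.5,fy=2.5,interpolation=cv2.INTER_CUBIC))
H,S,V=cv2.split(cv2.cvtColor(im,cv2.COLOR_RGB2HSV))
n,l,st,c=cv2.connectedComponentsWithStats(((S<70)&(V>140)).astype('uint8'))
Rm=lambda a:np.array([[np.cos(a),-np.sin(a)],[np.sin(a),np.cos(a)]])
for i in range(1,n):
    if st[i][4]>60 and 180<c[i][0]<380 and 190<c[i][1]<275:
        print(c[i].round(1),st[i][4],[((back('top',c[i],z)[0][:2]-t)@Rm(np.radians(a))).round(1) for z,t,a in((62,[481.3,135.6],-16.2),(44,[481.3,135.6],-16.2),(86,[493.2,-171.1],-12.4))])
E
```

```text
time: 29.77
tool_pos: [477.0, 122.3, 186.7]
tcp_rot: [-3.141, 0.0, 1.283]
contact_force: [1.0, -0.4, 0.1]
grip_width: 82.5
finger_force: 0.0
time: 30.43
tool_pos: [355.9, 332.9, 265.5]
tcp_rot: [3.141, -0.001, 1.283]
contact_force: [0.6, 0.3, 0.5]
grip_width: 82.9
finger_force: 0.0
time: 31.1
tool_pos: [235.8, 512.7, 264.8]
tcp_rot: [3.141, 0.0, 1.286]
contact_force: [0.1, -0.1, -0.2]
grip_width: 82.5
finger_force: 0.0
[193.7 239.9] 75 [array([-11.9,  95.1]), array([-12.5,  98.4]), array([-82.5, 388.1])]
[203.7 237.7] 308 [array([ 0.9, 71.5]), array([ 0.5, 74.5]), array([-71.5, 364.2])]
[336.4 239.4] 141 [array([  94. , -262.1]), array([  94.9, -263.9]), array([-2.1, 31.8])]
[351.5 242.4] 302 [array([  97.4, -302.3]), array([  98.4, -304.7]), array([-1.4, -7.8])]
[235.5 247.2] 141 [array([  0.8, -15.6]), array([  0.3, -13.8]), array([-77.3, 279. ])]
```

View pics/t6c.png

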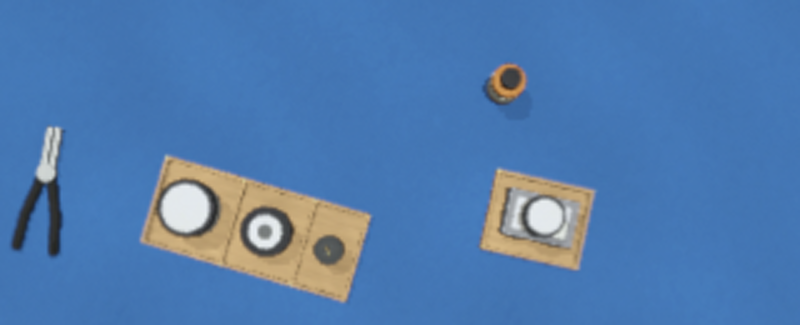

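View pics/s6.png

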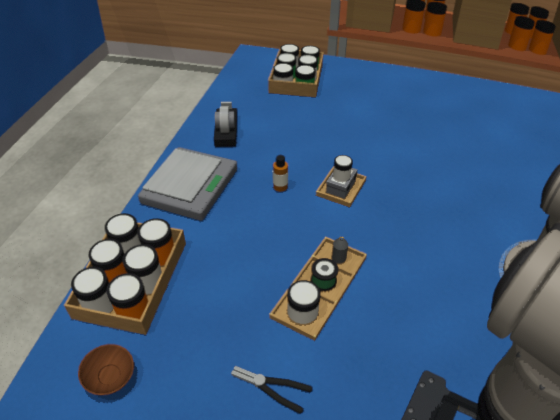

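All five items are in place: tub (187,208), spool (267,232) and lead (329,249) in their bays, pot on the box lid at (545,216), and bottle and pliers unmoved. I check the pot centring once, then hand in.

Run:
```python
from h import *
from plant import order
p=proj('top',[493.2,-171.1,86])[0]; print('expected crop px',(p-[130,155])*2.5)
print(order.close_job())
```

```text
expected crop px [546.65901557 215.59925964]
the job is handed in; nothing more can be done
None
```

Both tackle kits are made up as asked and the job is handed in: the last pictures show every item in its place and the dip bottle and pliers unmoved, but no verdict came back.

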